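# Load the bakery's warming drawer and start it

## Task

Draw out the drawer of the low steel warmer and move every covered loaf tin from the crate into it, each lying flat in a bay of its own with its pull tab towards the drawer's front, then shut the drawer fully. With the loaded drawer shut, press the start button on top of the warmer fully down and let it come up again. Leave the round moulds in the crate and the other things on the counter where they are.

Things in the scene. Friction and masses are not known exactly. Their poses are not given: they have to be found in the camera images.
- tin0: Covered mini-loaf tin, dark steel, 90 long (its x) x 54 wide x 44 high, 0.35 kg. On its flat lid stands a black grip 50 long (along x) x 14 wide x 20 high (top at 64), centred. At the -x end a thin bright pull tab, 26 wide, sticks out 16 mm, 36 mm up. Origin: centre of the underside; z up. None if absent in this run.
- tin1: Covered mini-loaf tin, dark steel, 90 long (its x) x 54 wide x 44 high, 0.35 kg. On its flat lid stands a black grip 50 long (along x) x 14 wide x 20 high (top at 64), centred. At the -x end a thin bright pull tab, 26 wide, sticks out 16 mm, 36 mm up. Origin: centre of the underside; z up. None if absent in this run.
- tin2: Covered mini-loaf tin, dark steel, 90 long (its x) x 54 wide x 44 high, 0.35 kg. On its flat lid stands a black grip 50 long (along x) x 14 wide x 20 high (top at 64), centred. At the -x end a thin bright pull tab, 26 wide, sticks out 16 mm, 36 mm up. Origin: centre of the underside; z up. None if absent in this run.
- tin3: Covered mini-loaf tin, dark steel, 90 long (its x) x 54 wide x 44 high, 0.35 kg. On its flat lid stands a black grip 50 long (along x) x 14 wide x 20 high (top at 64), centred. At the -x end a thin bright pull tab, 26 wide, sticks out 16 mm, 36 mm up. Origin: centre of the underside; z up. None if absent in this run.
- tin4: Covered mini-loaf tin, dark steel, 90 long (its x) x 54 wide x 44 high, 0.35 kg. On its flat lid stands a black grip 50 long (along x) x 14 wide x 20 high (top at 64), centred. At the -x end a thin bright pull tab, 26 wide, sticks out 16 mm, 36 mm up. Origin: centre of the underside; z up. None if absent in this run.
- warmer: Low stainless-steel warming cabinet, 300 deep (x) x 390 wide (y) x 114 high, standing fast on the counter; its front (-x face, at x = -150 mm) faces the robot. Origin: centre of the underside. One drawer slides out of the front along -x. On top near the front: the start button, and a dial and display that are not used.
- drawer (a joint): How far the drawer is drawn out, m: 0 fully shut, 0.14 fully out (then the whole tray lies clear in front of the warmer). It slides with about 2 N and stays where it is left; it starts 10 to 50 mm out. Inside the warmer there are 84 mm of height above the tray floor.
- drawer_handle (a point): Middle of the drawer's black bar handle: a level round bar 12 mm thick, 180 mm long along the warmer's y, 50 mm out from the drawer's front panel, 84 mm above the counter. Moves with the drawer; axes as the warmer's.
- tray (a point): Centre of the drawer's tray floor, 24 mm above the counter; moves with the drawer; axes as the warmer's (-x to the handle). Five bays side by side, centres at y = -140, -70, 0, 70, 140 mm, each 64 wide x 124 long (x from -62 to 62); fences 6 thick, 8 high; outer walls 30 high, front panel 75 high. A tin with its tab to the front fits best with its origin at x = +8 mm.
- start (a joint): How far the start button is pressed, m: 0 up, 0.007 fully down. Spring return, about 5 N at full travel.
- start_top (a point): Centre of the top of the round white start button (36 mm across) in a black housing on the warmer's top; it is pressed straight down.
- crate: Low wooden crate standing fast on the counter, 290 (x) x 410 (y) x 50 high, walls 8, floor 8 thick. Origin: centre of the underside.
- mould0: Small round copper mould with a brass knob, 48 across x 48 high, standing in the crate; to be left in it. Origin: centre of the underside.
- mould1: Small round copper mould with a brass knob, 48 across x 48 high, standing in the crate; to be left in it. Origin: centre of the underside.
- mould2: Small round copper mould with a brass knob, 48 across x 48 high, standing in the crate; to be left in it. Origin: centre of the underside.
- jar: Glass jar, 80 across, 130 high; a bystander. Origin: underside centre.
- rolling_pin: Wooden rolling pin lying on the counter, 340 long, 48 thick; a bystander. Origin: underside centre.
- bowl: Steel bowl, 150 across, 70 high; a bystander. Origin: underside centre.
- dredger: Aluminium flour dredger, 64 across, 100 high; a bystander. Origin: underside centre.
Mind the look-alikes: they are no part of the job. Leave any green look-alike of the tin2 alone. What is shaped like the mould0 but turquoise is not meant.

How it is judged:
By the outcome, as a careful person would: the job done as asked, in the order asked, and still so for the second after the job is handed in, with the robot touching nothing.
Of tin0, tin1, tin2, tin3, tin4 only 3 to 5 are there at a start; the rules pass over those that are not, and their reading is None.
At some moment in a run one of tin0, tin1, tin2, tin3, tin4 may be knocked a few centimetres aside while the robot is not near it.
It also fails if it takes over 210 s, if anything falls off the work surface, if the arm or the gripper's body presses on something with over 40 N, if the wrist force passes 120 N, or if a joint passes its speed limit or range.

## Robot

A 7-joint arm with a two-finger parallel gripper is mounted at the origin on the work surface. World frame = base frame: x ahead of the robot, y to its left, z up, the work surface at z = 0. Lengths are in m, angles in rad, forces in N, time in s.
With the tool pointing down it reaches from about 0.4 to 0.875 m from the base axis. Payload 19.3 kg.
Tool frame: the origin (TCP) lies between the finger pads; the fingertips stand 17 mm ahead of it and the grasp point (between the pads) lies 2 mm behind it; z points along the fingers, y is the line along which they close (so a half turn about z gives the same grasp; the last joint's range is limited). The gripper opens to 85 mm and grips with 20 to 120 N. Pads are 22 mm wide; open, the fingers measure 114 mm over their backs; the gripper's body (76 mm by 85 mm) begins 54 mm behind the grasp point. The pads swing forward as they close: fully open they stand 13 mm farther back than shut.
Start: joints at [1.268, 0.521, -0.036, 1.599, 0.021, 1.021, -0.113], TCP at [0.144, -0.608, 0.248] pointing down, gripper open.
Joint ranges: [-2.91, 2.91], [-0.3, 2.13], [-1.5, 1.42], [0.17, 2.43], [-1.26, 4.41], [0.16, 1.93], [-2.52, 2.52]. Speed limits (rad/s): [1.89, 1.89, 2.39, 2.39, 3.01, 3.01, 3.01].

## Interface

Orientations are given as [roll, pitch, yaw] about the fixed x, y, z axes, in that order (R = Rz(yaw) Ry(pitch) Rx(roll)).
In Python, from workcell import bot gives the robot as it stands.
- The arm moves only by the shell command python3 -m inch 'ROWS' [FORCE]. ROWS is JSON, a list of rows, each a list of 7 numbers: the shift along the tool's x, y, z in units of 200 mm (1.0 is 200 mm), then the turn, a rotation vector about the tool's x, y, z in units of 90 degrees (1.0 is 90 degrees), then the opening, from 0 (shut) to 1 (fully open). In form: [[x, y, z, rx, ry, rz, grip], ...]. A call has 1 to 20 rows; each row is the pose to reach, as a shift and turn from the pose commanded when the call began, along the tool's axes at that moment; what a row does not reach only later rows make up. A row lasts 1/8 s, in which the tool goes at most 62.5 mm and 10.7 degrees, less where a joint would pass 70% of its speed; a pose out of reach is approached as far as the arm can. A call with a number of a shift or a turn outside -1 to 1 is refused whole. A call with a gripper value outside its range is refused whole. The fingers move at their own pace and stop on an object; FORCE is the grip in N (left out, the last holds). Time passes only in rows, so rows that repeat a pose let the fingers close. It gives the time, the measured TCP pose, the force, the opening and the grip force at its end, in the units of the state.
- bot.observe(): the state, without advancing time (a new reading comes with each control period).
- bot.grab_frame(name): name is "side" or "top" or "wrist"; returns a dict with "img" (420x560x3 uint8, red, green, blue), "z_map" (420x560 float32, m along the optical axis (not along the pixel's ray), 0 where there is no reading), "vfov" (degrees; the focal length in pixels is half the picture's height over the tangent of half this angle, whatever the lens; pixels are square), "cx", "cy" (the principal point, pixels), "rvec" (rotation vector, rad) and "tvec" (3), from world to camera coordinates, as OpenCV has them. Camera axes: x right, y down, z forward; pixel columns grow to the right and rows downward; lengths in m; the calibration is good to about 2 mm. The wrist camera is an equidistant fisheye: a pixel r from the principal point sees the ray r / f radians off the axis. A picture is of the moment at which its call begins.
- bot.job_done(): hands the job in; it is judged then, once.
The state is a dict: "clock": time; "qpos": joint angles; "qd": joint speeds; "joint_efforts": joint torques, N m; "position": TCP position; "tool_rot": TCP orientation; "force": force on the tool from outside, world axes, zero at the start; "moment": the same for the moment, N m; "grip_width": finger opening in m; "finger_force": force on a finger pad.
Only numpy, scipy, OpenCV 4.12 (cv2) and the standard library are available. Lean on these libraries where they do the work, as an engineer would, in place of code of your own. Each camera call takes 0.05 s, during which the arm holds its last target. There are 200 camera calls.

## Working session

There is one attempt and no reset: what is moved stays moved. The work goes in short steps, Python scripts to look and compute and a shell command to move; the robot and the scene stay as the last step left them, time stands still between calls to the robot, and variables do not carry over. Pictures are saved under pics/ and viewed, at most 14 in all, crops included, and the job is handed in when it is done.

```bash
mkdir -p pics; ls; cat > h.py <<'E'
import numpy as np,cv2
from workcell import bot
def grab(n,save=None):
    f=bot.grab_frame(n)
    if save: cv2.imwrite(f'pics/{save}.png',f['img'][:,:,::-1]); np.savez(f'pics/{save}.npz',**f)
    return f
def cloud(f):
    h,w=f['z_map'].shape;F=h/2/np.tan(np.radians(f['vfov'])/2)
    v,u=np.mgrid[:h,:w];z=f['z_map']
    P=np.stack([(u-f['cx'])/F*z,(v-f['cy'])/F*z,z],-1)
    R=cv2.Rodrigues(np.array(f['rvec'],float))[0]
    return (P-np.array(f['tvec']).reshape(3))@R
def crop(save,name,x0,y0,x1,y1,s):
    im=cv2.imread(f'pics/{save}.png')[y0:y1,x0:x1]
    cv2.imwrite(f'pics/{name}.png',cv2.resize(im,None,fx=s,fy=s,interpolation=cv2.INTER_CUBIC))
E
python3 - <<'E'
from h import *
print(bot.observe())
for n in('top','side'):
    f=grab(n,n+'0');print(n,f['vfov'],f['cx'],f['cy'],f['rvec'],f['tvec'])
E
```

```text
pics
{'clock': 0.0, 'qpos': array([ 1.26781144,  0.52204092, -0.03632587,  1.59998041,  0.02120824,
        1.02113249, -0.11277951]), 'qd': array([-2.33021565e-04, -3.61292326e-05, -4.65085714e-04,  3.07501735e-04,
       -3.25089158e-04, -1.50926960e-03,  1.82580630e-04]), 'joint_efforts': array([-7.05337370e-04, -9.27112269e+01,  1.97973333e+00, -3.69933987e+01,
        1.79147412e-02,  8.19003879e-03,  1.21277512e-05]), 'position': array([ 0.1440687 , -0.60784143,  0.24771886]), 'tool_rot': array([-3.14042039e+00,  9.24695555e-05,  2.32797944e-01]), 'force': array([-0.65240371,  0.0282525 , -0.21315341]), 'moment': array([-0.01806574,  0.02070085,  0.01351736]), 'finger_force': 0.0, 'grip_width': 0.08563945263372601}
top 46.35314969638359 285.71480473399566 210.04977959934146 [ 2.11427271 -2.0912041   0.24552483] [-0.07423388  0.55712602  1.73414461]
side 44.83970688751869 275.1021377637634 215.46012702017356 [ 0.4953969  -2.78937506  1.06899572] [0.45975063 0.2568152  1.50734248]
```

View pics/top0.png

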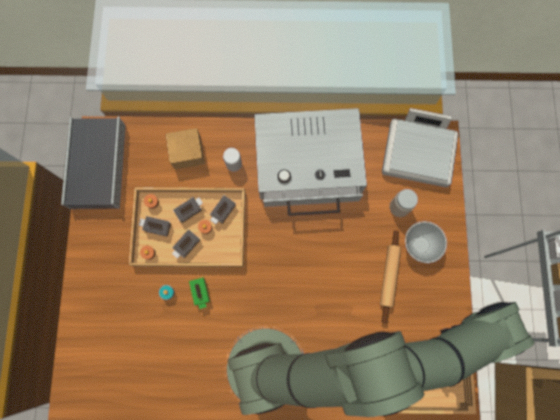

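View pics/side0.png

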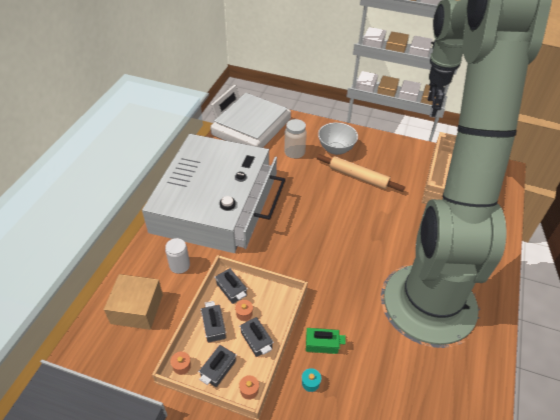

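Top view: four dark tins at about (156,227), (188,210), (222,210) and (186,243) in the crate, with three copper moulds. The green look-alike (200,292) and turquoise mould (166,293) lie outside the crate and are not meant. The warmer is at (312,150), with its button at (284,176).

```bash
cat > tins.py <<'E'
from h import *
def components(f,zlo,zhi,xr,yr,maxsum=300):
    C=cloud(f);im=f['img'].astype(int)
    m=(C[...,2]>zlo)&(C[...,2]<zhi)&(C[...,0]>xr[0])&(C[...,0]<xr[1])&(C[...,1]>yr[0])&(C[...,1]<yr[1])&(im.max(-1)-im.min(-1)<45)
    n,l=cv2.connectedComponents(m.astype(np.uint8),connectivity=4)
    out=[]
    for i in range(1,n):
        s=l==i
        if s.sum()<25: continue
        out.append((C[s],im[s],np.argwhere(s)))
    return out
def tins(f,xr=(.3,.75),yr=(.1,.65)):
    for P,I,px in components(f,.045,.09,xr,yr):
        r=cv2.minAreaRect(P[:,:2].astype(np.float32)*1000)
        g=P[:,2]>.064
        d=I.max(-1)
        (a,b),ang=r[1],r[2]
        t=np.radians(ang if a>b else ang+90);u=np.array([np.cos(t),np.sin(t)])
        print('px',px.mean(0)[::-1].round(),'c',np.round(r[0],1),'size',np.round(r[1],1),'yaw',np.degrees(t).round(1),'grip',(P[g,:2].mean(0)*1000).round(1) if g.any() else None,g.sum(),'zmax',P[:,2].max().round(3),'bright end proj',((P[d>120][:,:2]*1000-r[0])@u).mean().round(1) if (d>120).any() else None)
E
python3 - <<'E'
from tins import *
for n in('top0','side0'):
    f=dict(np.load(f'pics/{n}.npz'));print(n);tins(f)
    C=cloud(f)
    if n=='top0':
        for nm,(u,v) in dict(btn=(284,175),hL=(289,212),hR=(340,210),hM=(314,211),wTL=(256,114),wTR=(359,111),wBL=(259,188),wBR=(363,184),cr1=(133,189),cr2=(243,189),cr3=(243,265),cr4=(131,265),bowl=(426,242),dred=(232,158),pinT=(395,237),pinB=(387,318),jar=(405,200)).items(): print(nm,C[v,u].round(3))
    else:
        for nm,(u,v) in dict(btn=(228,202),dial=(240,175),hTop=(281,181),hBot=(258,213)).items(): print(nm,C[v,u].round(3))
crop('top0','c1',120,180,255,310,5)
crop('side0','c2',155,255,315,405,4)
a=cv2.imread('pics/c1.png');b=cv2.imread('pics/c2.png')
cv2.imwrite('pics/c12.png',cv2.resize(np.hstack([a[:600,:],cv2.copyMakeBorder(b,0,0,0,0,0)[:600,:]]),None,fx=.6,fy=.6) )
E
```

```text
top0
px [104. 182.] c [659.7 605.7] size [180.4  89. ] yaw 0.3 grip [658.8 605.3] 1015 zmax 0.089 bright end proj -0.1
px [234. 164.] c [730.7 127.5] size [18.4 54.2] yaw 112.1 grip [729.2 126.5] 42 zmax 0.09 bright end proj -2.3
px [222. 209.] c [557.9 169.4] size [ 53.3 105.1] yaw 149.2 grip [563.1 167.1] 53 zmax 0.08 bright end proj 11.7
px [187. 209.] c [564.8 291.4] size [ 54.6 101.2] yaw 125.2 grip [560.1 298.7] 52 zmax 0.083 bright end proj -4.7
px [155. 226.] c [496.9 411. ] size [95.4 54.9] yaw 77.5 grip [496.8 409. ] 53 zmax 0.079 bright end proj 17.4
px [185. 244.] c [428.1 299.7] size [ 54.  102.5] yaw 141.2 grip [433.8 295.9] 57 zmax 0.08 bright end proj 17.9
btn [ 0.668 -0.06   0.141]
hL [ 0.546 -0.08   0.083]
hR [ 0.575 -0.275 -0.   ]
hM [ 0.571 -0.176 -0.003]
wTL [ 1.057  0.067 -0.209]
wTR [ 1.063 -0.385 -0.177]
wBL [0.628 0.029 0.109]
wBR [ 0.647 -0.347  0.109]
cr1 [ 0.649  0.518 -0.003]
cr2 [0.639 0.092 0.052]
cr3 [ 0.363  0.088 -0.006]
cr4 [0.352 0.486 0.051]
bowl [ 0.454 -0.593  0.01 ]
dred [0.746 0.132 0.093]
pinT [ 0.467 -0.471  0.039]
pinB [ 0.176 -0.432  0.032
[... 238 characters left out ...]
right end proj 22.7
px [153. 304.] c [740.4 314.2] size [  4.7 103.8] yaw 102.7 grip [739.4 316.8] 34 zmax 0.076 bright end proj None
px [213. 320.] c [567.1 295.6] size [ 54.  108.5] yaw 125.0 grip [561.6 302.8] 88 zmax 0.078 bright end proj -15.0
px [257. 334.] c [430.4 303.9] size [ 55.  109.5] yaw 141.9 grip [435.7 299.5] 96 zmax 0.076 bright end proj 27.1
px [217. 364.] c [501.1 419.5] size [105.4  56.6] yaw 77.6 grip [498.6 413. ] 107 zmax 0.08 bright end proj 20.5
px [120. 404.] c [659.7 606.3] size [181.6  84.7] yaw 1.2 grip [670.5 599.9] 2148 zmax 0.086 bright end proj -0.6
btn [ 0.664 -0.049  0.138]
dial [ 0.679 -0.181  0.13 ]
hTop [ 0.585 -0.327  0.001]
hBot [ 0.593 -0.119  0.041]
```

View pics/c12.png

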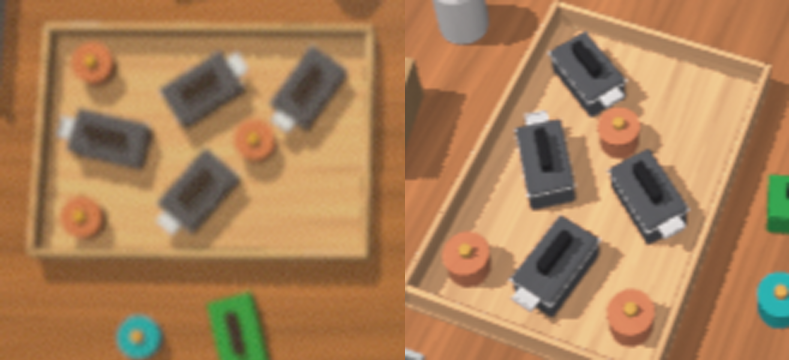

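The picture shows the tabs of the four tins: (285,121) below left of its tin, (236,66) above right, (66,128) left and (168,222) below left. So four tins are present and one is absent.

```bash
cat > go.py <<'E'
# python3 go.py x y z yaw_deg : shift/turn in move units from the present pose
import sys
from h import *
from scipy.spatial.transform import Rotation as R
o=bot.observe()
R0=R.from_euler('xyz',o['tool_rot'])
print('t',round(o['clock'],2),'pos',o['position'].round(4),'yaw',np.degrees(o['tool_rot'][2]).round(1),'F',o['force'].round(1),'w',round(o['grip_width'],4),'j',o['qpos'].round(2))
pos,rot=o['position'],R0
for a in sys.argv[1:]:
    t=np.array([float(v) for v in a.split(',')])
    R1=R.from_euler('xyz',[np.pi,0,np.radians(t[3])])
    print(t,'->',(rot.inv().apply(t[:3]-pos)/.2).round(3),((rot.inv()*R1).as_rotvec()/(np.pi/2)).round(3))
    pos,rot=t[:3],R1
E
python3 - <<'E'
from h import *
for n in('top0','side0'):
    f=dict(np.load(f'pics/{n}.npz'));C=cloud(f);im=f['img'].astype(int)
    m=(C[...,2]>.105)&(C[...,2]<.122)&(C[...,0]>.55)&(C[...,0]<.99)&(C[...,1]>-.4)&(C[...,1]<.08)
    k,l,s,_=cv2.connectedComponentsWithStats(m.astype(np.uint8));i=1+s[1:,4].argmax();P=C[l==i]
    r=cv2.minAreaRect(P[:,:2].astype(np.float32)*1000);print(n,'warmer top',r, P[:,2].mean())
    m=(C[...,2]>.072)&(C[...,2]<.1)&(C[...,0]>.5)&(C[...,0]<.64)&(C[...,1]>-.4)&(C[...,1]<.05)&(im.max(-1)<110)
    k,l,s,_=cv2.connectedComponentsWithStats(m.astype(np.uint8));i=1+s[1:,4].argmax();P=C[l==i]
    print('handle',s[i],cv2.minAreaRect(P[:,:2].astype(np.float32)*1000),P.mean(0).round(4))
    m=(C[...,2]>.128)&(C[...,2]<.15)&(C[...,0]>.6)&(C[...,0]<.75)&(C[...,1]>-.12)&(C[...,1]<.0)&(im.min(-1)>150)
    print('btn',C[m].mean(0).round(4),C[m][:,2].max(),m.sum())
E
python3 go.py .4,-.35,.25,13.3
```

```text
top0 warmer top ((776.6939086914062, -151.66197204589844), (304.03656005859375, 391.35589599609375), 4.23898458480835) 0.1137379713297507
handle [285 198  64  19 283] ((566.8526611328125, -182.884765625), (60.4677619934082, 231.9081573486328), 4.3327836990356445) [ 0.557  -0.1671  0.0875]
btn [ 0.67   -0.0592  0.1374] 0.14651158128255862 70
side0 warmer top ((777.430419921875, -150.25442504882812), (304.1764831542969, 399.02459716796875), 4.237203598022461) 0.11402887924206967
handle [246 163  40  73 376] ((567.3080444335938, -160.31727600097656), (59.356407165527344, 332.85369873046875), 4.2548089027404785) [ 0.5667 -0.154   0.0863]
btn [ 0.6703 -0.0559  0.1368] 0.14373248830880522 78
t 0.1 pos [ 0.1441 -0.6079  0.2478] yaw 13.3 F [ 0.5  0.3 -0.2] w 0.0854 j [ 1.27  0.52 -0.04  1.6   0.02  1.02 -0.11]
[ 0.4  -0.35  0.25 13.3 ] -> [ 1.543 -0.96  -0.01 ] [-0.001  0.     0.   ]
```

```bash
S='[.77,-.48,0,0,0,0,0.5]'
python3 -m inch '[[0.4,-0.25,0,0,0,0,0.5],[0.77,-0.48,0,0,0,0,0.5],[0.77,-0.48,0,0,0,0,0.5],[0.77,-0.48,0,0,0,0,0.5],[0.77,-0.48,0,0,0,0,0.5]]' 
python3 -m inch '[[0.4,-0.25,0,0,0,0,0.5],[0.77,-0.48,0,0,0,0,0.5],[0.77,-0.48,0,0,0,0,0.5],[0.77,-0.48,0,0,0,0,0.5],[0.77,-0.48,0,0,0,0,0.5]]' 
python3 - <<'E'
from h import *
c,s=np.cos(np.radians(4.24)),np.sin(np.radians(4.24))
for n in('top0','side0'):
    f=dict(np.load(f'pics/{n}.npz'));C=cloud(f);im=f['img'].astype(int)
    d=C[...,:2]-[.777,-.151]
    X=(d@[c,s]);Y=d@[-s,c]
    m=(C[...,2]>.076)&(C[...,2]<.1)&(X>-.3)&(X<-.15)&(abs(Y)<.13)
    x=X[m];print(n,np.histogram(x,bins=np.arange(-.25,-.145,.005)),'handle Y',[ (Y[m][x<-.22]).min() if (x<-.22).any() else 0,(Y[m][x<-.22]).max() if (x<-.22).any() else 0])
E
python3 go.py .54,-.168,.2,94.24
```

```text
clock: 0.72
position: [0.2715, -0.4795, 0.2482]
tool_rot: [-3.142, 0.0, 0.233]
force: [-0.4, 0.2, 0.5]
grip_width: 0.043
finger_force: 0.0
clock: 1.35
position: [0.3987, -0.3515, 0.2481]
tool_rot: [3.142, 0.001, 0.231]
force: [-0.7, -0.8, 0.5]
grip_width: 0.0423
finger_force: 0.0
top0 (array([  0,   8,  73,  68,  25,  10,   8,   8,  11,  10,   7,   6,  20,
       120,  32,   0,   0,   0,   0,   0]), array([-0.25 , -0.245, -0.24 , -0.235, -0.23 , -0.225, -0.22 , -0.215,
       -0.21 , -0.205, -0.2  , -0.195, -0.19 , -0.185, -0.18 , -0.175,
       -0.17 , -0.165, -0.16 , -0.155, -0.15 ])) handle Y [np.float64(-0.09482202516515353), np.float64(0.09557166585693941)]
side0 (array([  0,   0,  58,  63,  43,  11,  13,  10,  10,  11,  12,  10,  10,
       124,  52,   0,   0,   0,   0,   0]), array([-0.25 , -0.245, -0.24 , -0.235, -0.23 , -0.225, -0.22 , -0.215,
       -0.21 , -0.205, -0.2  , -0.195, -0.19 , -0.185, -0.18 , -0.175,
       -0.17 , -0.165, -0.16 , -0.155, -0.15 ])) handle Y [np.float64(-0.09277760158292891), np.float64(0.09753170246503787)]
t 1.35 pos [ 0.3987 -0.3515  0.2481] yaw 13.2 F [-0.7 -0.8  0.5] w 0.0423 j [ 0.71  0.38 -0.13  1.84  0.06  0.93 -0.79]
[ 0.54  -0.168  0.2   94.24 ] -> [ 0.898 -0.731  0.24 ] [-0.   0.  -0.9]
```

```bash
python3 -m inch '[[0.2,-0.15,0.05,0,0,-0.11,0.5],[0.4,-0.3,0.1,0,0,-0.22,0.5],[0.6,-0.45,0.15,0,0,-0.33,0.5],[0.8,-0.6,0.2,0,0,-0.44,0.5],[0.912,-0.735,0.24,0,0,-0.55,0.5],[0.912,-0.735,0.24,0,0,-0.66,0.5],[0.912,-0.735,0.24,0,0,-0.77,0.5],[0.912,-0.735,0.24,0,0,-0.9,0.5],[0.912,-0.735,0.24,0,0,-0.9,0.5],[0.912,-0.735,0.24,0,0,-0.9,0.5]]' 
python3 go.py .543,-.168,.085,94.24
python3 - <<'E'
from h import *
grab('wrist','w1')
E
```

```text
clock: 2.6
position: [0.5428, -0.1663, 0.2002]
tool_rot: [-3.141, 0.0, 1.641]
force: [0.3, -0.7, -0.5]
grip_width: 0.0424
finger_force: 0.0
t 2.6 pos [ 0.5428 -0.1663  0.2002] yaw 94.0 F [ 0.3 -0.7 -0.5] w 0.0424 j [ 0.55  0.53 -0.5   1.78  0.31  0.91 -0.02]
[ 5.430e-01 -1.680e-01  8.500e-02  9.424e+01] -> [-0.008  0.001  0.576] [-0.     0.    -0.003]
```

View pics/w1.png

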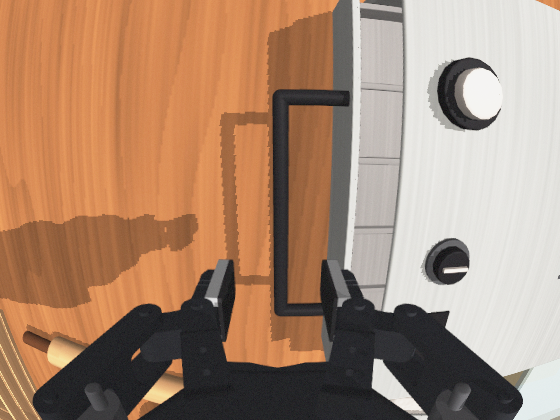

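The wrist view shows the fingertips at (220,275) and (335,275) straddling the bar at column 280.

```bash
python3 -m inch '[[0,0,0.2,0,0,0,0.5],[0,0,0.4,0,0,0,0.5],[0,0,0.5,0,0,0,0.5],[0,0,0.57,0,0,0,0.5],[0,0,0.57,0,0,0,0.5],[0,0,0.57,0,0,0,0],[0,0,0.57,0,0,0,0],[0,0,0.57,0,0,0,0],[0,0,0.57,0,0,0,0],[0,0,0.57,0,0,0,0]]' 40
python3 -m inch '[[0,-0.05,0,0,0,0,0],[0,-0.1,0,0,0,0,0],[0,-0.15,0,0,0,0,0],[0,-0.2,0,0,0,0,0],[0,-0.25,0,0,0,0,0],[0,-0.3,0,0,0,0,0],[0,-0.35,0,0,0,0,0],[0,-0.4,0,0,0,0,0],[0,-0.45,0,0,0,0,0],[0,-0.48,0,0,0,0,0],[0,-0.5,0,0,0,0,0],[0,-0.5,0,0,0,0,0]]'
```

```text
clock: 3.9
position: [0.5438, -0.1653, 0.0873]
tool_rot: [3.14, 0.001, 1.646]
force: [-0.4, 0.1, 5.8]
grip_width: 0.0104
finger_force: 39.0
clock: 5.4
position: [0.4436, -0.1727, 0.0872]
tool_rot: [3.14, 0.001, 1.646]
force: [-2.4, 3.7, 13.4]
grip_width: 0.0102
finger_force: 41.2
```

```bash
python3 -m inch '[[0,-0.01,0,0,0,0,0],[0,-0.02,0,0,0,0,0],[0,-0.02,0,0,0,0,0]]'
python3 -m inch '[[0,-0.01,0,0,0,0,0],[0,-0.02,0,0,0,0,0],[0,-0.02,0,0,0,0,0]]'
python3 -m inch '[[0,-0.01,0,0,0,0,0],[0,-0.02,0,0,0,0,0],[0,-0.02,0,0,0,0,0]]'
```

```text
clock: 5.78
position: [0.44, -0.173, 0.0873]
tool_rot: [3.14, 0.001, 1.646]
force: [-1.1, 2.1, 11.0]
grip_width: 0.0103
finger_force: 41.0
clock: 6.15
position: [0.4384, -0.173, 0.0874]
tool_rot: [3.135, 0.0, 1.647]
force: [14.9, 1.5, -6.9]
grip_width: 0.01
finger_force: 39.6
clock: 6.52
position: [0.4381, -0.1731, 0.0876]
tool_rot: [3.128, 0.0, 1.648]
force: [40.0, 1.0, -30.3]
grip_width: 0.0107
finger_force: 39.1
```

```bash
python3 -m inch '[[0,0.015,0,0,0,0,0],[0,0.03,0,0,0,0,0],[0,0.03,0,0,0,0,0.5],[0,0.03,0,0,0,0,0.5],[0,0.03,0,0,0,0,0.5],[0,0.03,-0.2,0,0,0,0.5],[0,0.03,-0.4,0,0,0,0.5],[0,0.03,-0.6,0,0,0,0.5],[0,0.03,-0.85,0,0,0,0.5],[0,0.03,-0.85,0,0,0,0.5]]'
python3 -m inch '[[0.3,0,0,0,0,0,0.6],[0.6,0,0,0,0,0,0.6],[0.9,0,0,0,0,0,0.6],[0.9,0,0,0,0,0,0.6]]'
python3 - <<'E'
from tins import *
f=grab('top','t1');g=grab('side','s1')
c,s=np.cos(np.radians(4.24)),np.sin(np.radians(4.24))
for f in (f,g):
    C=cloud(f);d=C[...,:2]-[.777,-.151];X=d@[c,s];Y=d@[-s,c];Z=C[...,2]
    m=(abs(Y)<.15)&(X>-.4)&(X<-.12)
    for lo,hi in((.01,.03),(.06,.1)):
        mm=m&(Z>lo)&(Z<hi);print(lo,np.percentile(X[mm],[0,2,50,98,100]).round(4),np.median(Z[mm]).round(4))
    h=m&(Z>.065)&(Z<.1);print(np.histogram(X[h],bins=np.arange(-.36,-.12,.01))[0])
    m=(X>-.26)&(X<-.18)&(Z>.033)&(Z<.07)&(abs(Y)<.23);print('outer walls',np.histogram(Y[m],bins=np.arange(-.23,.24,.02))[0])
    tins(f)
E
python3 go.py .564,.169,.2,148
```

```text
clock: 7.78
position: [0.4386, -0.1737, 0.2593]
tool_rot: [3.137, 0.003, 1.646]
force: [0.5, 0.2, -0.4]
grip_width: 0.0425
finger_force: 0.0
clock: 8.28
position: [0.4231, 0.0099, 0.256]
tool_rot: [-3.141, -0.001, 1.653]
force: [-0.1, -0.5, -0.8]
grip_width: 0.0513
finger_force: 0.0
0.01 [-0.3911 -0.2903 -0.2069 -0.1283 -0.1238] 0.0226
0.06 [-0.3475 -0.3464 -0.3001 -0.1627 -0.1566] 0.0889
[  0 103  78  18  16  17 102 102   0   0   0   0   0   0   0   0   0   0
   0   0   0   0   0]
outer walls [ 0  0 53  2  4  5  9  2  1 19  2  0  2 16  0  3 15  0  0  0  0  0  0]
px [104. 182.] c [658.6 604.7] size [ 90.3 181. ] yaw 179.9 grip [657.4 605.2] 1004 zmax 0.088 bright end proj -2.6
px [234. 164.] c [731.1 128.5] size [18.4 55.7] yaw 110.6 grip [729.2 125.5] 45 zmax 0.09 bright end proj 2.2
px [221. 210.] c [557.9 170.8] size [ 52.6 103.2] yaw 149.0 grip [564.3 167.2] 50 zmax 0.084 bright end proj 19.1
px [187. 209.] c [563.7 295.1] size [55.5 95.6] yaw 123.8 grip [560.5 298.5] 51 zmax 0.082 bright end proj -1.0
px [155. 226.] c [498.2 416.3] size [107.5  55.1] yaw 77.2 grip [497.3 411.2] 
[... 745 characters left out ...]
43.2 297.6] 14 zmax 0.073 bright end proj None
px [213. 319.] c [566.8 295.6] size [ 53.9 108. ] yaw 124.2 grip [562.1 302.5] 87 zmax 0.077 bright end proj -13.2
px [257. 335.] c [430.6 303.8] size [ 55.1 109.2] yaw 141.3 grip [435.6 300. ] 98 zmax 0.078 bright end proj 24.2
px [217. 364.] c [501.1 420. ] size [105.5  55.2] yaw 77.2 grip [498.7 412.7] 111 zmax 0.076 bright end proj 23.5
px [120. 404.] c [660.2 606.3] size [179.5  84.6] yaw 1.1 grip [670.1 599.9] 2147 zmax 0.085 bright end proj -1.1
t 8.38 pos [0.4235 0.0063 0.2558] yaw 94.4 F [ 0.3 -1.6 -0.1] w 0.0512 j [ 0.44  0.24 -0.69  2.06  0.2   0.9  -0.28]
[  0.564   0.169   0.2   148.   ] -> [0.757 0.763 0.278] [-0.001 -0.    -0.596]
```

View pics/t1.png

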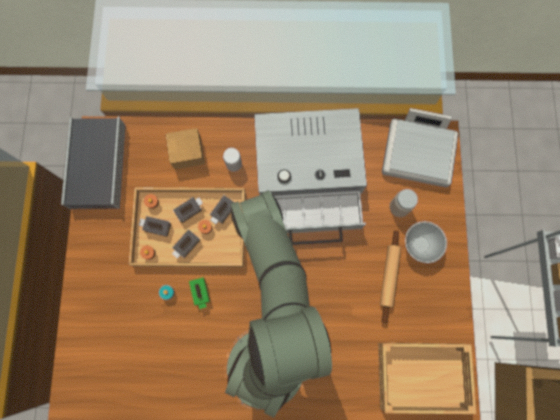

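The drawer is out: the tray bays show at about (320,210), and the tins are where they were.

```bash
python3 -m inch '[[0.15,0.15,0.06,0,0,-0.1,0.45],[0.3,0.3,0.12,0,0,-0.2,0.45],[0.45,0.45,0.2,0,0,-0.3,0.45],[0.6,0.6,0.3,0,0,-0.4,0.45],[0.757,0.763,0.4,0,0,-0.5,0.45],[0.757,0.763,0.48,0,0,-0.596,0.45],[0.757,0.763,0.48,0,0,-0.596,0.45],[0.757,0.763,0.48,0,0,-0.596,0.45],[0.757,0.763,0.48,0,0,-0.596,0.45]]'
python3 - <<'E'
from h import *
grab('wrist','w2')
c,s=np.cos(np.radians(4.24)),np.sin(np.radians(4.24))
for n in('t1','s1'):
    f=dict(np.load(f'pics/{n}.npz'));C=cloud(f);d=C[...,:2]-[.777,-.151];X=d@[c,s];Y=d@[-s,c];Z=C[...,2]
    m=(abs(Y-.0)<.028)|(abs(Y+.07)<.028);k=m&(Z>.018)&(Z<.031)&(X>-.3)
    print(n,'floor',X[k].min(),X[k].max())
    print([(round(a,3),Z[m&(abs(X-a)<.003)].round(3).tolist()[::12]) for a in np.arange(-.3,-.135,.006)])
E
python3 go.py .5645,.169,.074,148
```

```text
clock: 9.5
position: [0.5649, 0.1681, 0.1611]
tool_rot: [3.141, 0.001, 2.58]
force: [-0.3, 0.0, 0.5]
grip_width: 0.0383
finger_force: 0.0
t1 floor -0.29172951814274845 -0.1274976948749007
[(np.float64(-0.3), [0.097, -0.004, -0.001, -0.001, -0.009]), (np.float64(-0.294), [0.103, 0.089, 0.065, 0.028, -0.002, 0.003, 0.008, 0.003]), (np.float64(-0.288), [0.103, 0.104, 0.098, 0.1, 0.089, 0.082, 0.067, 0.046, 0.06, 0.027, 0.021, -0.006, -0.005]), (np.float64(-0.282), [0.094]), (np.float64(-0.276), []), (np.float64(-0.27), [0.026, 0.026]), (np.float64(-0.264), [0.03, 0.021, 0.024, 0.021]), (np.float64(-0.258), [0.024, 0.03, 0.022, 0.023]), (np.float64(-0.252), [0.029, 0.024, 0.019, 0.024, 0.022]), (np.float64(-0.246), [0.038, 0.023, 0.02, 0.027, 0.026]), (np.float64(-0.24), [0.033, 0.022, 0.02, 0.025]), (np.float64(-0.234), [0.039, 0.03, 0.017, 0.025]), (np.float64(-0.228), [0.028, 0.019, 0.017, 0.031, 0.009]), (np.float64(-0.222), [0.028, 0.02, 0.03, 0.019]), (np.float64(-0.216), [0.031, 0.024, 0.025, 0.024, 0.018]), (np.float64(-0.21), [0.025, 0.024, 0.021, 0.021, 0.013]), (np.float64(-0.
[... 1557 characters left out ...]
), (np.float64(-0.186), [0.029, 0.024, 0.019, 0.029]), (np.float64(-0.18), [0.023, 0.027, 0.026, 0.028]), (np.float64(-0.174), [0.024, 0.026, 0.025, 0.022]), (np.float64(-0.168), [0.025, 0.023, 0.027]), (np.float64(-0.162), [0.053, 0.024, 0.029, 0.051, 0.025, 0.021]), (np.float64(-0.156), [0.058, 0.055, 0.027, 0.052, 0.055, 0.026]), (np.float64(-0.15), [0.117, 0.113, 0.114]), (np.float64(-0.144), [0.119, 0.117, 0.116, 0.117]), (np.float64(-0.138), [0.114, 0.11, 0.11, 0.015, 0.013, 0.017])]
t 9.55 pos [0.5649 0.1682 0.1611] yaw 147.8 F [-0.4  0.4  0.5] w 0.0385 j [ 0.14  0.69 -0.79  1.75  0.58  0.96  0.13]
[5.645e-01 1.690e-01 7.400e-02 1.480e+02] -> [0.004 0.002 0.435] [ 0.     0.001 -0.002]
```

View pics/w2.png

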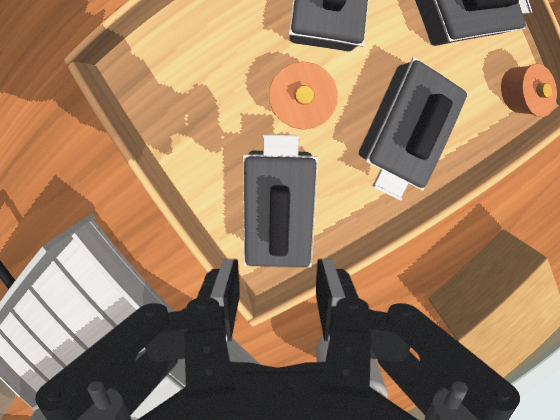

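Tin A's grip at (279,220) lies midway between the fingers and in line with them, with its tab at (280,146). The tray bays show at lower left, so I go down and grasp.

```bash
python3 -m inch '[[0,0,0.12,0,0,0,0.45],[0,0,0.24,0,0,0,0.45],[0,0,0.34,0,0,0,0.45],[0,0,0.42,0,0,0,0.45],[0,0,0.435,0,0,0,0.45],[0,0,0.435,0,0,0,0],[0,0,0.435,0,0,0,0],[0,0,0.435,0,0,0,0],[0,0,0.435,0,0,0,0],[0,0,0.35,0,0,0,0],[0,0,0.2,0,0,0,0],[0,0,0,0,0,0,0],[0,0,-0.2,0,0,0,0],[0,0,-0.2,0,0,0,0]]' 45
python3 go.py .5688,-.2366,.2,184.24 .5688,-.2366,.092,184.24
```

```text
clock: 11.3
position: [0.5654, 0.1692, 0.2037]
tool_rot: [3.139, 0.003, 2.582]
force: [0.4, -0.8, -5.5]
grip_width: 0.013
finger_force: 46.6
t 11.3 pos [0.5654 0.1692 0.2037] yaw 148.0 F [ 0.4 -0.8 -5.5] w 0.013 j [ 0.16  0.64 -0.82  1.71  0.54  1.03  0.16]
[  0.5688  -0.2366   0.2    184.24  ] -> [-1.091 -1.711  0.016] [ 0.001  0.002 -0.403]
[ 5.6880e-01 -2.3660e-01  9.2000e-02  1.8424e+02] -> [ 0.   -0.    0.54] [0. 0. 0.]
```

```bash
python3 -m inch '[[-0.14,-0.22,0,0,0,0,0],[-0.28,-0.44,0,0,0,0,0],[-0.42,-0.65,0,0,0,0,0],[-0.55,-0.86,0,0,0,0,0],[-0.55,-0.86,0,0,0,0,0]]'
python3 -m inch '[[-0.14,-0.22,0,0,0,-0.1,0],[-0.28,-0.44,0,0,0,-0.2,0],[-0.42,-0.65,0,0,0,-0.3,0],[-0.541,-0.851,0,0,0,-0.4,0],[-0.541,-0.851,0,0,0,-0.403,0],[-0.541,-0.851,0,0,0,-0.403,0],[-0.541,-0.851,0,0,0,-0.403,0]]'
python3 go.py .5688,-.2366,.092,184.24
python3 - <<'E'
from h import *
grab('wrist','w3')
E
```

```text
clock: 11.92
position: [0.5658, -0.04, 0.1993]
tool_rot: [-3.139, -0.001, 2.577]
force: [-0.4, 1.6, -4.7]
grip_width: 0.0126
finger_force: 46.6
clock: 12.8
position: [0.5682, -0.2355, 0.2003]
tool_rot: [3.141, -0.0, -3.066]
force: [1.5, 1.3, -4.0]
grip_width: 0.0129
finger_force: 46.6
t 12.8 pos [ 0.5682 -0.2355  0.2003] yaw -175.7 F [ 1.5  1.3 -4. ] w 0.0129 j [ 0.9   0.73 -0.95  1.64  0.64  1.12  1.42]
[ 5.6880e-01 -2.3660e-01  9.2000e-02  1.8424e+02] -> [-0.002 -0.006  0.542] [ 0.    -0.     0.001]
```

View pics/w3.png

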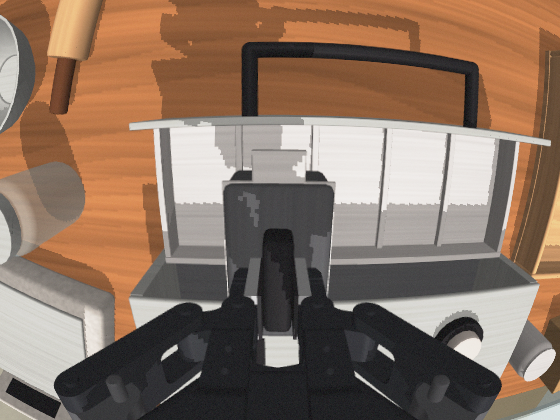

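The tab at (280,165) faces the handle, and the tin sits over the second bay from the left (fences at columns 240 and 312). I lower it.

```bash
python3 -m inch '[[0,-0.005,0.15,0,0,0,0],[0,-0.005,0.3,0,0,0,0],[0,-0.005,0.42,0,0,0,0],[0,-0.005,0.5,0,0,0,0],[0,-0.005,0.54,0,0,0,0],[0,-0.005,0.545,0,0,0,0],[0,-0.005,0.545,0,0,0,0]]'
python3 -m inch '[[0,0,0,0,0,0,0.4],[0,0,0,0,0,0,0.4],[0,0,0,0,0,0,0.4],[0,0,-0.2,0,0,0,0.4],[0,0,-0.45,0,0,0,0.4],[0,0,-0.65,0,0,0,0.4],[0,0,-0.65,0,0,0,0.4]]'
python3 go.py .45,-.05,.22,150  .435,.298,.2,141.3 .435,.298,.074,141.3
```

```text
clock: 13.72
position: [0.5685, -0.2381, 0.092]
tool_rot: [-3.141, 0.001, -3.068]
force: [-1.1, 0.8, -4.2]
grip_width: 0.0128
finger_force: 46.6
clock: 14.6
position: [0.5693, -0.2382, 0.2243]
tool_rot: [-3.14, 0.004, -3.068]
force: [-0.3, 0.6, -1.4]
grip_width: 0.0341
finger_force: 0.0
t 14.6 pos [ 0.5693 -0.2382  0.2243] yaw -175.8 F [-0.3  0.6 -1.4] w 0.0341 j [ 0.91  0.7  -0.96  1.62  0.62  1.15  1.44]
[ 4.5e-01 -5.0e-02  2.2e-01  1.5e+02] -> [0.526 0.982 0.017] [-0.001  0.003  0.38 ]
[  0.435   0.298   0.2   141.3  ] -> [0.935 1.469 0.1  ] [ 0.    -0.     0.097]
[4.350e-01 2.980e-01 7.400e-02 1.413e+02] -> [ 0.   -0.    0.63] [0. 0. 0.]
```

```bash
python3 -m inch '[[0.13,0.25,0,0,0,0.1,0.45],[0.26,0.5,0,0,0,0.2,0.45],[0.4,0.75,0,0,0,0.3,0.45],[0.526,0.982,0,0,0,0.38,0.45],[0.526,0.982,0,0,0,0.38,0.45],[0.526,0.982,0,0,0,0.38,0.45]]'
cat > look.py <<'E'
from tins import *
for n in('top','side'):
    f=grab(n,f'{n}_{int(bot.observe()["clock"]*10)}');print(n);tins(f,(.34,.66),(.09,.5))
E
python3 look.py
python3 go.py .435,.298,.18,141.3 .435,.298,.074,141.3
```

```text
clock: 15.35
position: [0.4488, -0.0503, 0.2211]
tool_rot: [-3.141, 0.0, 2.62]
force: [0.9, -0.6, -0.2]
grip_width: 0.0383
finger_force: 0.0
top
px [187. 209.] c [563.1 293.3] size [56.  96.1] yaw 124.9 grip [560.4 298.2] 56 zmax 0.081 bright end proj -5.5
px [155. 226.] c [498.5 416.7] size [107.5  54.1] yaw 77.1 grip [496.9 409.2] 52 zmax 0.077 bright end proj 29.5
px [185. 244.] c [428.4 300. ] size [ 53.9 102.5] yaw 140.5 grip [433.1 296.4] 58 zmax 0.081 bright end proj 19.5
side
px [213. 320.] c [567.2 295.3] size [ 54.  110.1] yaw 125.0 grip [561.7 303.1] 89 zmax 0.076 bright end proj -15.4
px [257. 335.] c [430.  303.8] size [ 54.6 106.5] yaw 141.6 grip [435.6 299.8] 96 zmax 0.078 bright end proj 21.8
px [217. 364.] c [500.5 420.8] size [104.8  57. ] yaw 77.8 grip [498.6 413. ] 112 zmax 0.078 bright end proj 22.8
t 15.45 pos [ 0.449  -0.0506  0.221 ] yaw 150.0 F [ 0.2 -1.  -0.1] w 0.0384 j [ 0.73  0.42 -0.94  2.03  0.43  0.9   0.6 ]
[  0.435   0.298   0.18  141.3  ] -> [0.932 1.475 0.206] [ 0.    -0.     0.097]
[4.350e-01 2.980e-01 7.400e-02 1.413e+02] -> [ 0.   -0.    0.53] [0. 0. 0.]
```

```bash
python3 -m inch '[[0.15,0.25,0,0,0,0,0.45],[0.31,0.5,0,0,0,0,0.45],[0.46,0.74,0,0,0,0,0.45],[0.46,0.74,0,0,0,0,0.45],[0.46,0.74,0,0,0,0,0.45]]'
python3 -m inch '[[0.15,0.25,0.05,0,0,0.05,0.45],[0.31,0.5,0.1,0,0,0.097,0.45],[0.472,0.735,0.2,0,0,0.097,0.45],[0.472,0.735,0.2,0,0,0.097,0.45],[0.472,0.735,0.2,0,0,0.097,0.45]]'
python3 go.py .4345,.298,.074,141.3
```

```text
clock: 16.08
position: [0.4431, 0.1235, 0.2209]
tool_rot: [-3.141, -0.001, 2.618]
force: [0.0, 0.0, -1.1]
grip_width: 0.0386
finger_force: 0.0
clock: 16.7
position: [0.4353, 0.2971, 0.1809]
tool_rot: [-3.14, 0.0, 2.465]
force: [0.6, -0.3, -0.7]
grip_width: 0.0385
finger_force: 0.0
t 16.7 pos [0.4353 0.2971 0.1809] yaw 141.2 F [ 0.6 -0.3 -0.7] w 0.0385 j [-0.1   0.58 -0.84  1.89  0.54  0.92 -0.31]
[4.345e-01 2.980e-01 7.400e-02 1.413e+02] -> [0.006 0.002 0.534] [-0.001  0.    -0.001]
```

```bash
python3 -m inch '[[0.006,0.002,0.15,0,0,0,0.45],[0.006,0.002,0.3,0,0,0,0.45],[0.006,0.002,0.43,0,0,0,0.45],[0.006,0.002,0.52,0,0,0,0.45],[0.006,0.002,0.534,0,0,0,0.45],[0.006,0.002,0.534,0,0,0,0],[0.006,0.002,0.534,0,0,0,0],[0.006,0.002,0.534,0,0,0,0],[0.006,0.002,0.534,0,0,0,0],[0.006,0.002,0.45,0,0,0,0],[0.006,0.002,0.3,0,0,0,0],[0.006,0.002,0.1,0,0,0,0],[0.006,0.002,-0.1,0,0,0,0],[0.006,0.002,-0.1,0,0,0,0]]' 45
python3 go.py .5636,-.1668,.2,184.24
```

```text
clock: 18.45
position: [0.4346, 0.3006, 0.2048]
tool_rot: [3.137, 0.002, 2.466]
force: [0.3, 0.0, -4.0]
grip_width: 0.0127
finger_force: 44.7
t 18.45 pos [0.4346 0.3006 0.2048] yaw 141.3 F [ 0.3  0.  -4. ] w 0.0127 j [-0.09  0.55 -0.87  1.87  0.51  0.96 -0.29]
[ 5.6360e-01 -1.6680e-01  2.0000e-01  1.8424e+02] -> [-1.964 -1.421  0.021] [ 0.002  0.002 -0.477]
```

```bash
python3 -m inch '[[-0.2,-0.14,0,0,0,0,0],[-0.4,-0.29,0,0,0,0,0],[-0.6,-0.43,0,0,0,0,0],[-0.8,-0.57,0,0,0,0,0],[-0.98,-0.71,0,0,0,0,0],[-0.98,-0.71,0,0,0,0,0]]'
python3 -m inch '[[-0.2,-0.14,0,0,0,-0.1,0],[-0.4,-0.29,0,0,0,-0.2,0],[-0.6,-0.43,0,0,0,-0.3,0],[-0.8,-0.57,0,0,0,-0.4,0],[-0.98,-0.71,0,0,0,-0.477,0],[-0.98,-0.71,0,0,0,-0.477,0],[-0.98,-0.71,0,0,0,-0.477,0]]'
python3 go.py .5636,-.1668,.092,184.24
```

```text
clock: 19.2
position: [0.4982, 0.0628, 0.2008]
tool_rot: [-3.14, -0.0, 2.461]
force: [0.1, 0.8, -3.9]
grip_width: 0.0124
finger_force: 44.8
clock: 20.08
position: [0.5621, -0.1657, 0.2011]
tool_rot: [3.141, -0.0, -3.067]
force: [-0.6, 1.5, -4.9]
grip_width: 0.0124
finger_force: 45.0
t 20.07 pos [ 0.5621 -0.1657  0.2011] yaw -175.7 F [-0.6  1.5 -4.9] w 0.0124 j [ 0.84  0.7  -0.99  1.72  0.65  1.09  1.28]
[ 5.6360e-01 -1.6680e-01  9.2000e-02  1.8424e+02] -> [-0.007 -0.006  0.545] [ 0.001 -0.     0.   ]
```

```bash
python3 -m inch '[[-0.007,-0.006,0.15,0,0,0,0],[-0.007,-0.006,0.3,0,0,0,0],[-0.007,-0.006,0.42,0,0,0,0],[-0.007,-0.006,0.5,0,0,0,0],[-0.007,-0.006,0.545,0,0,0,0],[-0.007,-0.006,0.548,0,0,0,0],[-0.007,-0.006,0.548,0,0,0,0]]'
python3 -m inch '[[0,0,0,0,0,0,0.4],[0,0,0,0,0,0,0.4],[0,0,0,0,0,0,0.4],[0,0,-0.2,0,0,0,0.4],[0,0,-0.45,0,0,0,0.4],[0,0,-0.65,0,0,0,0.4],[0,0,-0.65,0,0,0,0.4]]'
python3 look.py
python3 go.py .561,.301,.22,124.7
```

```text
clock: 20.95
position: [0.564, -0.168, 0.0921]
tool_rot: [-3.141, 0.001, -3.068]
force: [0.1, -1.0, -4.4]
grip_width: 0.0127
finger_force: 45.0
clock: 21.82
position: [0.5649, -0.1681, 0.2245]
tool_rot: [-3.14, 0.004, -3.068]
force: [-0.1, -0.3, -0.4]
grip_width: 0.0337
finger_force: 0.0
top
px [187. 209.] c [565.2 291.3] size [ 55.4 100.7] yaw 123.5 grip [560.1 299.9] 50 zmax 0.082 bright end proj -3.2
px [155. 226.] c [498.2 416.9] size [107.9  55.5] yaw 77.0 grip [496.5 409.3] 57 zmax 0.079 bright end proj 24.2
side
px [213. 320.] c [566.4 296.9] size [ 54. 108.] yaw 124.4 grip [561.6 303. ] 88 zmax 0.08 bright end proj -12.7
px [217. 364.] c [500.9 420.2] size [104.1  56.9] yaw 78.3 grip [498.8 412.9] 109 zmax 0.077 bright end proj 21.7
t 21.93 pos [ 0.5637 -0.1682  0.2216] yaw -175.8 F [-0.3  1.  -0.5] w 0.0341 j [ 0.85  0.68 -1.    1.69  0.63  1.13  1.3 ]
[  0.561   0.301   0.22  124.7  ] -> [-0.16   2.341  0.007] [-0.     0.     0.661]
```

```bash
python3 -m inch '[[-0.02,0.28,0,0,0,0,0.45],[-0.04,0.56,0,0,0,0,0.45],[-0.055,0.78,0,0,0,0,0.45],[-0.055,0.78,0,0,0,0,0.45]]'
python3 -m inch '[[-0.02,0.28,0,0,0,0,0.45],[-0.04,0.56,0,0,0,0,0.45],[-0.055,0.78,0,0,0,0,0.45],[-0.055,0.78,0,0,0,0,0.45]]'
python3 -m inch '[[-0.02,0.28,0,0,0,0.1,0.45],[-0.04,0.56,0,0,0,0.2,0.45],[-0.05,0.78,0,0,0,0.3,0.45],[-0.05,0.78,0.1,0,0,0.4,0.45],[-0.05,0.78,0.2,0,0,0.5,0.45],[-0.05,0.78,0.2,0,0,0.6,0.45],[-0.05,0.78,0.2,0,0,0.661,0.45],[-0.05,0.78,0.2,0,0,0.661,0.45],[-0.05,0.78,0.2,0,0,0.661,0.45]]'
python3 go.py .561,.301,.074,124.5
```

```text
clock: 22.42
position: [0.5626, -0.008, 0.2211]
tool_rot: [3.14, -0.001, -3.062]
force: [1.2, -0.7, 0.2]
grip_width: 0.0387
finger_force: 0.0
clock: 22.92
position: [0.5619, 0.1475, 0.221]
tool_rot: [3.14, -0.001, -3.063]
force: [0.0, -0.0, -0.7]
grip_width: 0.0382
finger_force: 0.0
clock: 24.05
position: [0.5614, 0.3001, 0.1813]
tool_rot: [-3.141, 0.0, 2.179]
force: [-0.2, -0.1, -0.3]
grip_width: 0.0383
finger_force: 0.0
t 24.05 pos [0.5614 0.3001 0.1813] yaw 124.8 F [-0.2 -0.1 -0.3] w 0.0383 j [-0.13  0.7  -0.71  1.6   0.51  1.03 -0.39]
[5.610e-01 3.010e-01 7.400e-02 1.245e+02] -> [0.005 0.001 0.536] [-0.     0.     0.004]
```

```bash
python3 -m inch '[[0.005,0.001,0.15,0,0,0,0.45],[0.005,0.001,0.3,0,0,0,0.45],[0.005,0.001,0.43,0,0,0,0.45],[0.005,0.001,0.52,0,0,0,0.45],[0.005,0.001,0.536,0,0,0,0.45],[0.005,0.001,0.536,0,0,0,0],[0.005,0.001,0.536,0,0,0,0],[0.005,0.001,0.536,0,0,0,0],[0.005,0.001,0.536,0,0,0,0],[0.005,0.001,0.45,0,0,0,0],[0.005,0.001,0.3,0,0,0,0],[0.005,0.001,0.1,0,0,0,0],[0.005,0.001,-0.1,0,0,0,0],[0.005,0.001,-0.1,0,0,0,0]]' 45
python3 go.py .56,.16,.22,75 .5584,-.0970,.22,4.24
```

```text
clock: 25.8
position: [0.5614, 0.3027, 0.2054]
tool_rot: [3.137, 0.0, 2.177]
force: [0.4, 0.3, -3.8]
grip_width: 0.0128
finger_force: 47.0
t 25.8 pos [0.5614 0.3027 0.2054] yaw 124.8 F [ 0.4  0.3 -3.8] w 0.0128 j [-0.13  0.68 -0.72  1.58  0.49  1.07 -0.37]
[ 0.56  0.16  0.22 75.  ] -> [-0.582 -0.412 -0.075] [ 0.003 -0.001  0.553]
[ 0.5584 -0.097   0.22    4.24  ] -> [-1.243  0.325  0.   ] [ 0.    -0.     0.786]
```

```bash
python3 -m inch '[[-0.2,-0.14,-0.03,0,0,0.1,0],[-0.4,-0.28,-0.06,0,0,0.2,0],[-0.6,-0.42,-0.08,0,0,0.3,0],[-0.87,-0.613,-0.08,0,0,0.4,0],[-0.87,-0.613,-0.08,0,0,0.5,0],[-0.87,-0.613,-0.08,0,0,0.553,0],[-0.87,-0.613,-0.08,0,0,0.553,0]]'
python3 go.py .5584,-.0970,.205,4.24
```

```text
clock: 26.68
position: [0.5586, 0.089, 0.2174]
tool_rot: [-3.141, 0.001, 1.309]
force: [0.3, 0.2, -3.0]
grip_width: 0.0128
finger_force: 47.0
t 26.68 pos [0.5586 0.089  0.2174] yaw 75.0 F [ 0.3  0.2 -3. ] w 0.0128 j [ 0.12  0.51 -0.54  1.77  0.31  0.95 -0.8 ]
[ 0.5584 -0.097   0.205   4.24  ] -> [-0.899  0.239  0.062] [-0.     0.001  0.786]
```

```bash
python3 -m inch '[[-0.2,0.05,0,0,0,0.1,0],[-0.4,0.1,0,0,0,0.2,0],[-0.6,0.16,0,0,0,0.3,0],[-0.8,0.21,0,0,0,0.4,0],[-0.899,0.239,0,0,0,0.5,0],[-0.899,0.239,0.03,0,0,0.6,0],[-0.899,0.239,0.062,0,0,0.7,0],[-0.899,0.239,0.062,0,0,0.786,0],[-0.899,0.239,0.062,0,0,0.786,0],[-0.899,0.239,0.062,0,0,0.786,0]]'
python3 go.py .5584,-.0970,.092,4.24
python3 - <<'E'
from h import *
grab('wrist','w4')
E
```

```text
clock: 27.92
position: [0.5586, -0.0967, 0.2052]
tool_rot: [-3.141, 0.0, 0.079]
force: [-0.3, -0.3, -2.5]
grip_width: 0.0127
finger_force: 47.0
t 27.93 pos [ 0.5586 -0.0967  0.2052] yaw 4.5 F [-0.3 -0.3 -2.5] w 0.0127 j [ 0.22  0.49 -0.21  1.79  0.13  0.88 -1.54]
[ 0.5584 -0.097   0.092   4.24  ] -> [-0.001  0.002  0.566] [-0.     0.     0.003]
```

View pics/w4.png

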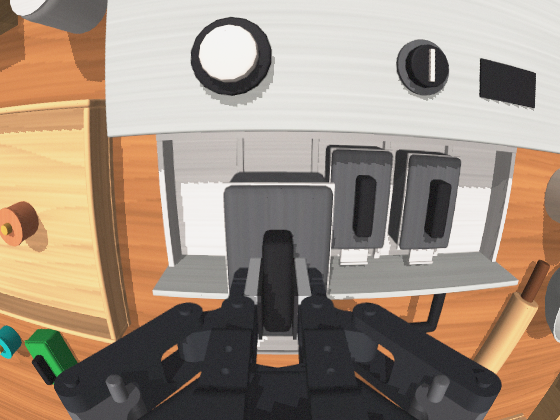

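The wrist view shows two tins lying in their bays at (358,198) and (425,198), tabs towards the front. The held tin sits over the free bay to their left, so I lower it.

```bash
python3 -m inch '[[0,0,0.15,0,0,0,0],[0,0,0.3,0,0,0,0],[0,0,0.42,0,0,0,0],[0,0,0.51,0,0,0,0],[0,0,0.56,0,0,0,0],[0,0,0.568,0,0,0,0],[0,0,0.568,0,0,0,0]]'
python3 -m inch '[[0,0,0,0,0,0,0.4],[0,0,0,0,0,0,0.4],[0,0,0,0,0,0,0.4],[0,0,-0.2,0,0,0,0.4],[0,0,-0.45,0,0,0,0.4],[0,0,-0.65,0,0,0,0.4],[0,0,-0.65,0,0,0,0.4]]'
python3 look.py
python3 go.py .5,.18,.22,20 .4975,.411,.19,77.4
```

```text
clock: 28.85
position: [0.559, -0.0969, 0.0922]
tool_rot: [3.141, -0.001, 0.074]
force: [-0.1, -0.4, -2.6]
grip_width: 0.0126
finger_force: 47.0
clock: 29.72
position: [0.56, -0.0971, 0.2248]
tool_rot: [3.14, -0.005, 0.074]
force: [0.3, -0.5, 0.8]
grip_width: 0.0341
finger_force: 0.0
top
px [155. 226.] c [498.5 416.9] size [107.3  53.5] yaw 78.0 grip [497.1 409.5] 52 zmax 0.081 bright end proj 24.1
side
px [216. 364.] c [500.8 420.3] size [104.9  55.6] yaw 76.3 grip [498.6 412.4] 108 zmax 0.078 bright end proj 24.6
t 29.82 pos [ 0.5586 -0.0969  0.2217] yaw 4.2 F [ 0.7  0.7 -0. ] w 0.0343 j [ 0.22  0.47 -0.22  1.78  0.12  0.91 -1.54]
[ 0.5   0.18  0.22 20.  ] -> [-0.19  -1.403  0.008] [ 0.    -0.    -0.175]
[ 0.4975  0.411   0.19   77.4   ] -> [ 0.383 -1.09   0.15 ] [-0.     0.    -0.638]
```

```bash
python3 -m inch '[[-0.015,-0.28,0,0,0,0,0.45],[-0.03,-0.56,0,0,0,0,0.45],[-0.04,-0.85,0,0,0,0,0.45],[-0.04,-0.85,0,0,0,0,0.45]]'
python3 -m inch '[[-0.015,-0.28,0,0,0,0,0.45],[-0.03,-0.56,0,0,0,0,0.45],[-0.04,-0.85,0,0,0,0,0.45],[-0.04,-0.85,0,0,0,0,0.45]]'
python3 -m inch '[[-0.015,-0.28,0,0,0,-0.1,0.45],[-0.03,-0.56,0,0,0,-0.2,0.45],[-0.038,-0.85,0,0,0,-0.3,0.45],[-0.038,-0.855,0,0,0,-0.4,0.45],[-0.038,-0.855,0.1,0,0,-0.5,0.45],[-0.038,-0.855,0.2,0,0,-0.6,0.45],[-0.038,-0.855,0.2,0,0,-0.7,0.45],[-0.038,-0.855,0.2,0,0,-0.813,0.45],[-0.038,-0.855,0.2,0,0,-0.813,0.45],[-0.038,-0.855,0.2,0,0,-0.813,0.45]]'
python3 go.py .4978,.411,.074,77.4
```

```text
clock: 30.32
position: [0.537, 0.0767, 0.2207]
tool_rot: [-3.14, 0.002, 0.081]
force: [-0.6, -1.5, -0.4]
grip_width: 0.0385
finger_force: 0.0
clock: 30.82
position: [0.5161, 0.245, 0.2205]
tool_rot: [-3.14, 0.002, 0.08]
force: [-0.2, -0.4, -0.5]
grip_width: 0.0383
finger_force: 0.0
clock: 32.08
position: [0.4976, 0.4102, 0.1812]
tool_rot: [-3.141, 0.001, 1.346]
force: [-0.3, 0.2, 0.5]
grip_width: 0.0384
finger_force: 0.0
t 32.08 pos [0.4976 0.4102 0.1812] yaw 77.1 F [-0.3  0.2  0.5] w 0.0384 j [-0.41  0.68 -0.58  1.58  0.42  1.   -1.34]
[4.978e-01 4.110e-01 7.400e-02 7.740e+01] -> [0.004 0.    0.536] [-0.     0.    -0.003]
```

```bash
python3 -m inch '[[0.004,0,0.15,0,0,0,0.45],[0.004,0,0.3,0,0,0,0.45],[0.004,0,0.43,0,0,0,0.45],[0.004,0,0.52,0,0,0,0.45],[0.004,0,0.536,0,0,0,0.45],[0.004,0,0.536,0,0,0,0],[0.004,0,0.536,0,0,0,0],[0.004,0,0.536,0,0,0,0],[0.004,0,0.536,0,0,0,0],[0.004,0,0.45,0,0,0,0],[0.004,0,0.3,0,0,0,0],[0.004,0,0.1,0,0,0,0],[0.004,0,-0.1,0,0,0,0],[0.004,0,-0.1,0,0,0,0]]' 45
python3 go.py .515,.22,.21,130 .5532,-.0272,.205,184.24
```

```text
clock: 33.83
position: [0.498, 0.4127, 0.2055]
tool_rot: [3.139, -0.004, 1.351]
force: [0.3, -0.2, -4.7]
grip_width: 0.0127
finger_force: 47.6
t 33.83 pos [0.498  0.4127 0.2055] yaw 77.4 F [ 0.3 -0.2 -4.7] w 0.0127 j [-0.41  0.66 -0.59  1.56  0.41  1.04 -1.33]
[  0.515   0.22    0.21  130.   ] -> [-0.922  0.293 -0.025] [ 0.003 -0.002 -0.584]
[ 5.5320e-01 -2.7200e-02  2.0500e-01  1.8424e+02] -> [-1.07  -0.648  0.025] [ 0.     0.    -0.603]
```

```bash
python3 -m inch '[[-0.2,0.06,0,0,0,-0.1,0],[-0.4,0.12,0,0,0,-0.2,0],[-0.6,0.18,-0.02,0,0,-0.3,0],[-0.8,0.24,-0.02,0,0,-0.4,0],[-1,0.3,-0.02,0,0,-0.5,0],[-1,0.3,-0.02,0,0,-0.584,0],[-1,0.3,-0.02,0,0,-0.584,0],[-1,0.3,-0.02,0,0,-0.584,0]]'
python3 go.py .5532,-.0272,.205,184.24
```

```text
clock: 34.83
position: [0.5121, 0.2039, 0.2055]
tool_rot: [-3.141, -0.0, 2.266]
force: [-0.4, 0.6, -3.5]
grip_width: 0.0124
finger_force: 47.5
t 34.83 pos [0.5121 0.2039 0.2055] yaw 129.8 F [-0.4  0.6 -3.5] w 0.0124 j [ 0.11  0.58 -0.84  1.81  0.51  0.99 -0.25]
[ 5.5320e-01 -2.7200e-02  2.0500e-01  1.8424e+02] -> [-1.019 -0.583  0.002] [-0.    -0.    -0.604]
```

```bash
python3 -m inch '[[-0.2,-0.12,0,0,0,-0.1,0],[-0.4,-0.23,0,0,0,-0.2,0],[-0.6,-0.35,0,0,0,-0.3,0],[-0.8,-0.46,0,0,0,-0.4,0],[-1,-0.583,0,0,0,-0.5,0],[-1,-0.583,0,0,0,-0.604,0],[-1,-0.583,0,0,0,-0.604,0],[-1,-0.583,0,0,0,-0.604,0]]'
python3 go.py .5532,-.0272,.092,184.24
```

```text
clock: 35.83
position: [0.5516, -0.0237, 0.2057]
tool_rot: [3.141, -0.0, -3.069]
force: [0.5, 0.4, -3.3]
grip_width: 0.0128
finger_force: 47.5
t 35.83 pos [ 0.5516 -0.0237  0.2057] yaw -175.8 F [ 0.5  0.4 -3.3] w 0.0128 j [ 0.65  0.67 -1.06  1.8   0.66  1.08  1.  ]
[ 5.5320e-01 -2.7200e-02  9.2000e-02  1.8424e+02] -> [-0.007 -0.018  0.569] [ 0.    -0.    -0.001]
```

```bash
python3 -m inch '[[-0.007,-0.018,0.1,0,0,0,0],[-0.007,-0.018,0.25,0,0,0,0],[-0.007,-0.018,0.42,0,0,0,0],[-0.007,-0.018,0.52,0,0,0,0],[-0.007,-0.018,0.565,0,0,0,0],[-0.007,-0.018,0.571,0,0,0,0],[-0.007,-0.018,0.571,0,0,0,0]]'
python3 -m inch '[[0,0,0,0,0,0,0.4],[0,0,0,0,0,0,0.4],[0,0,0,0,0,0,0.4],[0,0,-0.2,0,0,0,0.4],[0,0,-0.45,0,0,0,0.4],[0,0,-0.65,0,0,0,0.4],[0,0,-0.65,0,0,0,0.4]]'
python3 look.py
python3 - <<'E'
from h import *
f=grab('wrist','w5')
import glob
s=grab('side','s5');crop('s5','s5c',130,120,320,270,4)
E
python3 go.py .439,-.173,.2,94.24
```

```text
clock: 36.7
position: [0.5537, -0.0282, 0.092]
tool_rot: [-3.141, 0.001, -3.066]
force: [-0.7, -0.0, -3.3]
grip_width: 0.0126
finger_force: 47.4
clock: 37.58
position: [0.5544, -0.028, 0.2241]
tool_rot: [-3.141, 0.004, -3.066]
force: [-0.3, 0.1, -1.3]
grip_width: 0.0343
finger_force: 0.0
top
side
t 37.77 pos [ 0.5529 -0.0284  0.2205] yaw -175.7 F [-0.5 -1.9 -1.1] w 0.0343 j [ 0.67  0.65 -1.07  1.78  0.64  1.1   1.03]
[ 0.439 -0.173  0.2   94.24 ] -> [ 0.622 -0.678  0.103] [-1.000e-03 -1.000e-03  1.001e+00]
```

View pics/w5.png

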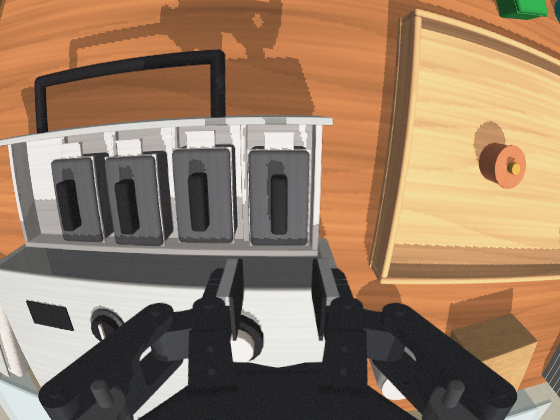

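View pics/s5c.png

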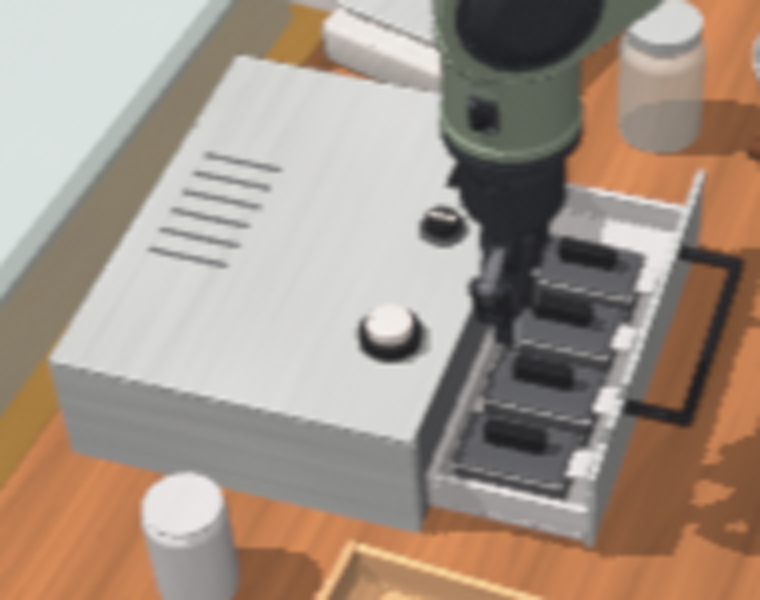

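All four tins lie flat in bays of their own, at (78,195), (138,200), (205,195) and (280,195) in the wrist view, with their tabs to the panel. Next I go to the handle.

```bash
python3 -m inch '[[0.15,-0.17,0.02,0,0,0.1,0.5],[0.3,-0.34,0.05,0,0,0.2,0.5],[0.45,-0.5,0.07,0,0,0.3,0.5],[0.622,-0.678,0.1,0,0,0.4,0.5],[0.622,-0.678,0.1,0,0,0.5,0.5],[0.622,-0.678,0.1,0,0,0.6,0.5],[0.622,-0.678,0.1,0,0,0.7,0.5],[0.622,-0.678,0.1,0,0,0.8,0.5],[0.622,-0.678,0.1,0,0,0.9,0.5],[0.622,-0.678,0.1,0,0,1,0.5],[0.622,-0.678,0.1,0,0,1,0.5],[0.622,-0.678,0.1,0,0,1,0.5]]'
python3 go.py .439,-.173,.086,94.24
```

```text
clock: 39.28
position: [0.4394, -0.1726, 0.2011]
tool_rot: [-3.141, -0.0, 1.65]
force: [0.5, -0.3, 0.2]
grip_width: 0.0429
finger_force: 0.0
t 39.27 pos [ 0.4394 -0.1726  0.2011] yaw 94.6 F [ 0.5 -0.3  0.2] w 0.0429 j [ 0.83  0.43 -0.74  2.01  0.38  0.84 -0.04]
[ 4.390e-01 -1.730e-01  8.600e-02  9.424e+01] -> [-0.002 -0.002  0.576] [-0.    -0.     0.004]
```

```bash
python3 -m inch '[[0,0,0.2,0,0,0,0.5],[0,0,0.4,0,0,0,0.5],[0,0,0.5,0,0,0,0.5],[0,0,0.57,0,0,0.004,0.5],[0,0,0.57,0,0,0.004,0.5],[0,0,0.57,0,0,0.004,0],[0,0,0.57,0,0,0.004,0],[0,0,0.57,0,0,0.004,0],[0,0,0.57,0,0,0.004,0]]' 40
python3 -m inch '[[0,0.02,0,0,0,0,0],[0,0.05,0,0,0,0,0],[0,0.09,0,0,0,0,0],[0,0.13,0,0,0,0,0],[0,0.17,0,0,0,0,0],[0,0.21,0,0,0,0,0],[0,0.25,0,0,0,0,0],[0,0.29,0,0,0,0,0],[0,0.33,0,0,0,0,0],[0,0.37,0,0,0,0,0],[0,0.41,0,0,0,0,0],[0,0.45,0,0,0,0,0],[0,0.49,0,0,0,0,0],[0,0.53,0,0,0,0,0],[0,0.57,0,0,0,0,0],[0,0.61,0,0,0,0,0],[0,0.64,0,0,0,0,0],[0,0.66,0,0,0,0,0],[0,0.67,0,0,0,0,0],[0,0.67,0,0,0,0,0]]'
python3 -m inch '[[0,0.01,0,0,0,0,0],[0,0.02,0,0,0,0,0],[0,0.02,0,0,0,0,0]]'
```

```text
clock: 40.4
position: [0.4399, -0.173, 0.0883]
tool_rot: [3.14, 0.001, 1.64]
force: [-0.8, 0.7, 7.0]
grip_width: 0.0105
finger_force: 39.0
clock: 42.9
position: [0.5739, -0.1632, 0.0884]
tool_rot: [3.14, -0.0, 1.641]
force: [0.8, 2.7, 4.4]
grip_width: 0.0104
finger_force: 39.3
clock: 43.28
position: [0.5778, -0.163, 0.0884]
tool_rot: [3.14, -0.0, 1.641]
force: [0.1, 2.1, 6.7]
grip_width: 0.0108
finger_force: 39.4
```

```bash
python3 -m inch '[[0,0.01,0,0,0,0,0],[0,0.02,0,0,0,0,0],[0,0.02,0,0,0,0,0]]'
python3 -m inch '[[0,0.01,0,0,0,0,0],[0,0.015,0,0,0,0,0],[0,0.015,0,0,0,0,0]]'
```

```text
clock: 43.65
position: [0.5785, -0.1629, 0.0882]
tool_rot: [-3.136, 0.0, 1.64]
force: [-25.2, 4.9, 29.2]
grip_width: 0.01
finger_force: 41.9
clock: 44.02
position: [0.5787, -0.1629, 0.088]
tool_rot: [-3.13, 0.001, 1.64]
force: [-45.4, 5.9, 44.7]
grip_width: 0.0103
finger_force: 44.4
```

The drawer reached its end stop, 140 mm from fully out. I relax, release and rise, and check the button from above.

```bash
python3 -m inch '[[0,-0.015,0,0,0,0,0],[0,-0.025,0,0,0,0,0],[0,-0.025,0,0,0,0,0.5],[0,-0.025,0,0,0,0,0.5],[0,-0.025,0,0,0,0,0.5],[0,-0.025,-0.2,0,0,0,0.5],[0,-0.025,-0.4,0,0,0,0.5],[0,-0.025,-0.6,0,0,0,0],[0,-0.025,-0.65,0,0,0,0],[0,-0.025,-0.65,0,0,0,0],[0,-0.025,-0.65,0,0,0,0]]'
python3 - <<'E'
from h import *
c,s=np.cos(np.radians(4.24)),np.sin(np.radians(4.24))
for n in('top','side'):
    f=grab(n,n+'6');C=cloud(f);im=f['img'].astype(int);d=C[...,:2]-[.777,-.151];X=d@[c,s];Y=d@[-s,c];Z=C[...,2]
    m=(Z>.076)&(Z<.105)&(X>-.3)&(X<-.12)&(abs(Y)<.15)
    print(n,np.histogram(X[m],bins=np.arange(-.22,-.12,.005)))
    m=(Z>.126)&(Z<.15)&(C[...,0]>.63)&(C[...,0]<.72)&(C[...,1]>-.1)&(C[...,1]<-.02)&(im.min(-1)>140)
    P=C[m];print('btn',P.mean(0).round(4),np.percentile(Z[m],[10,50,90]).round(4),P.min(0).round(3),P.max(0).round(3))
grab('wrist','w6')
E
python3 go.py .6705,-.057,.19,94
```

```text
clock: 45.4
position: [0.5786, -0.1631, 0.2162]
tool_rot: [-3.14, -0.001, 1.64]
force: [-0.2, -0.8, 0.1]
grip_width: 0.0003
finger_force: 0.0
top (array([ 0,  0, 17, 41, 27,  4,  4,  4,  4,  6,  6,  3,  3, 60, 34,  1,  1,
        1,  2]), array([-0.22 , -0.215, -0.21 , -0.205, -0.2  , -0.195, -0.19 , -0.185,
       -0.18 , -0.175, -0.17 , -0.165, -0.16 , -0.155, -0.15 , -0.145,
       -0.14 , -0.135, -0.13 , -0.125]))
btn [ 0.6704 -0.0594  0.1358] [0.1286 0.1352 0.1425] [ 0.651 -0.096  0.126] [ 0.707 -0.035  0.148]
side (array([  0,   0,  14,  78,  61,  18,  12,  10,  10,   9,  11,  10,   9,
        43, 147,   4,   0,   0,   1]), array([-0.22 , -0.215, -0.21 , -0.205, -0.2  , -0.195, -0.19 , -0.185,
       -0.18 , -0.175, -0.17 , -0.165, -0.16 , -0.155, -0.15 , -0.145,
       -0.14 , -0.135, -0.13 , -0.125]))
btn [ 0.6701 -0.0558  0.1358] [0.1312 0.1362 0.1398] [ 0.654 -0.076  0.126] [ 0.693 -0.039  0.142]
t 45.55 pos [ 0.5789 -0.163   0.2165] yaw 94.0 F [0.2 0.1 0.4] w -0.0001 j [ 0.64  0.6  -0.68  1.67  0.43  1.03 -0.12]
[ 6.705e-01 -5.700e-02  1.900e-01  9.400e+01] -> [0.497 0.494 0.132] [-0.001 -0.    -0.   ]
```

View pics/w6.png

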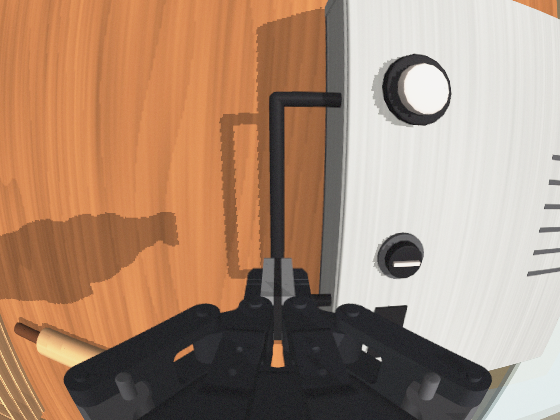

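The drawer is shut, with its panel flush at column 335, and the button is at (423,88).

```bash
python3 -m inch '[[0.15,0.15,0,0,0,0,0],[0.3,0.3,0.05,0,0,0,0],[0.45,0.45,0.1,0,0,0,0],[0.497,0.494,0.18,0,0,0,0],[0.497,0.494,0.25,0,0,0,0],[0.497,0.494,0.257,0,0,0,0],[0.497,0.494,0.257,0,0,0,0]]'
python3 -m inch '[[0,0,0.02,0,0,0,0],[0,0,0.04,0,0,0,0],[0,0,0.06,0,0,0,0],[0,0,0.06,0,0,0,0]]'
python3 -m inch '[[0,0,0.01,0,0,0,0],[0,0,0.02,0,0,0,0],[0,0,0.02,0,0,0,0]]'
python3 -m inch '[[0,0,0.01,0,0,0,0],[0,0,0.01,0,0,0,0]]'
```

```text
clock: 46.42
position: [0.6706, -0.0583, 0.1664]
tool_rot: [3.142, 0.0, 1.639]
force: [0.6, -0.9, 0.2]
grip_width: -0.0004
finger_force: 0.0
clock: 46.92
position: [0.6708, -0.0572, 0.1539]
tool_rot: [-3.141, 0.0, 1.64]
force: [-0.7, -0.7, 2.2]
grip_width: -0.0002
finger_force: 0.7
clock: 47.3
position: [0.6709, -0.0571, 0.1501]
tool_rot: [3.142, 0.0, 1.64]
force: [-1.3, -0.6, 2.4]
grip_width: -0.0002
finger_force: 1.7
clock: 47.55
position: [0.6709, -0.0572, 0.1481]
tool_rot: [3.142, 0.0, 1.64]
force: [-0.2, -2.0, 5.0]
grip_width: 0.0001
finger_force: 2.2
```

```bash
python3 -m inch '[[0,0,0.01,0,0,0,0],[0,0,0.01,0,0,0,0]]'
python3 -m inch '[[0,0,0.007,0,0,0,0],[0,0,0.007,0,0,0,0],[0,0,0.007,0,0,0,0]]'
```

```text
clock: 47.8
position: [0.671, -0.0571, 0.147]
tool_rot: [3.141, 0.0, 1.64]
force: [-5.2, -1.8, 15.7]
grip_width: 0.0001
finger_force: 7.7
clock: 48.18
position: [0.6711, -0.0571, 0.1467]
tool_rot: [3.14, 0.001, 1.64]
force: [-12.0, -1.7, 31.8]
grip_width: 0.0002
finger_force: 15.3
```

The button is bottomed at 32 N. I rise clear and check the final state.

```bash
python3 -m inch '[[0,0,-0.03,0,0,0,0],[0,0,-0.1,0,0,0,0],[0,0,-0.25,0,0,0,0],[0,0,-0.45,0,0,0,0],[0,0,-0.45,0,0,0,0]]'
python3 -m inch '[[0.1,-0.25,0,0,0,0,0],[0.2,-0.5,0,0,0,0,0],[0.3,-0.8,0,0,0,0,0],[0.3,-0.8,0,0,0,0,0],[0.3,-0.8,0,0,0,0,0]]'
python3 - <<'E'
from h import *
grab('side','s7')
f=grab('top','t7');C=cloud(f)
E
```

```text
clock: 48.8
position: [0.6721, -0.0567, 0.2381]
tool_rot: [3.137, 0.0, 1.64]
force: [-0.2, -0.2, -1.6]
grip_width: 0.0001
finger_force: 0.0
clock: 49.42
position: [0.5076, -0.0086, 0.2349]
tool_rot: [3.141, 0.0, 1.64]
force: [1.1, -0.1, 0.4]
grip_width: 0.0001
finger_force: 0.0
```

View pics/s7.png

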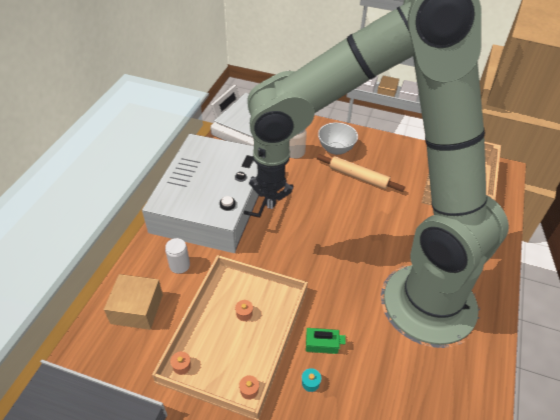

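The picture shows the drawer shut, the button up at (228,202), and the crate holding only the three moulds. The bystanders are in place and the gripper is clear.

```bash
python3 -c "
from workcell import bot
print(bot.job_done())"
```

```text
the job is handed in; nothing more can be done
None
```

The job is handed in: all four tins present are flat in their own bays with tabs to the front, the drawer is fully shut, and the start button was pressed down to its stop and came back up.

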